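# Lift a spot plate off the drying slab with a scoop

### The arm

A 6-joint arm with a two-finger parallel gripper is mounted at the origin on the work surface. World frame = base frame: x ahead of the robot, y to its left, z up, the work surface at z = 0. Lengths are in m, angles in rad, forces in N, time in s.
With the tool pointing down it reaches from about 0.275 to 0.725 m from the base axis. Payload 15.9 kg.
Tool frame: the origin (TCP) lies at the very end of the fingers, on their centre line; the grasp point (between the pads) lies 19 mm behind it; z points along the fingers, y is the direction in which the jaws open and shut (so a half turn about z gives the same grasp; the last joint's range is limited). The gripper opens to 85 mm and grips with 20 to 120 N. Pads are 22 mm wide; open, the fingers measure 114 mm over their backs; the gripper's body (76 mm by 85 mm) begins 54 mm behind the grasp point. The pads swing forward as they close: fully open they stand 13 mm farther back than shut.
Start: joints at [-1.148, 0.213, -0.034, 1.323, 0, 1.571], TCP at [0.205, -0.456, 0.231] pointing down, gripper open.
Joint ranges: [-2.98, 2.98], [-0.74, 1.72], [-1.14, 1.35], [-2.1, 2.04], [-1.57, 1.44], [-3.14, 3.14]. Speed limits (rad/s): [1.89, 1.89, 2.39, 2.57, 3.14, 3.14].

### API

Orientations are given as [roll, pitch, yaw] about the fixed x, y, z axes, in that order (R = Rz(yaw) Ry(pitch) Rx(roll)).
In Python, from station import move_to, move_l, goto_joints, gripper_to, dwell, inverse_kinematics, observe, capture, PlanningError, close_job, look_for, regions_of, place_of gives the robot as it stands. Calls block until the motion is done:
- move_to(position, orientation): joint-space move of the TCP to a pose.
- move_l(position, orientation=None, v=0.15, max_force=None): straight line of the TCP; orientation=None keeps the orientation; v is the mean speed in m/s. With max_force (N) it stops when the force on the tool has changed by that much, and returns True; else False.
- goto_joints(angles): joint-space move.
- gripper_to(opening, grip_force=None): opening from 0.0 (shut) to 1.0 (fully open); grip_force is the grip in N (None keeps the last); returns when the fingers have stopped.
- dwell(seconds).
- inverse_kinematics(position, orientation): joint angles nearest the present ones, or None.
- observe(): the state.
- capture(name): name is "scene" or "top" or "wrist"; returns a dict with "pixels" (384x512x3 uint8, red, green, blue), "fx", "fy", "cx", "cy" (pixels), "world_to_cam" (4x4, takes a point from world to camera coordinates). Camera axes: x right, y down, z forward; pixel columns grow to the right and rows downward; lengths in m; the calibration is good to about 2 mm. A picture is of the moment at which its call begins. There is no depth.
A pose or a line that the arm cannot do raises PlanningError and nothing moves.
- close_job(): hands the job in, once; it reports no verdict.
Trained networks look in the newest picture that a camera, given by its name, has taken for a name from the list of things; names that differ only in an ending like _2 or _b are one class to them, and where a whole thing is asked for, a point or a joint stands for the part that bears it (a point fixed in the world has none). Each returns a list of dicts, best first, with "score" (0 to 1); they miss things now and then, are a little off and sometimes report something else, mostly with a low value. They report only what shows in the picture. A call takes as long as a camera call. They do not tell look-alikes from the thing itself.
- look_for(camera, name): "bbox" ([left, top, right, bottom] in pixels, round what is visible of it).
- regions_of(camera, name): "pixels" (384x512 bool, what is visible of it) and "bbox" ([left, top, right, bottom] in pixels, round what is visible of it).
- place_of(camera, name): "xy" ([column, row] in pixels: a listed point, or the origin of a listed thing).
The state is a dict: "time_s": time; "joint_pos": joint angles; "joint_velocities": joint speeds; "effort": joint torques, N m; "tcp_pos": TCP position; "ee_rot": TCP orientation; "wrist_force": force on the tool from outside, world axes, zero at the start; "moment": the same for the moment, N m; "finger_gap": opening from 0.0 (shut) to 1.0 (fully open).
Only numpy, scipy, OpenCV 4.12 (cv2) and the standard library are available. Lean on these libraries where they do the work, as an engineer would, in place of code of your own. Each camera call takes 0.05 s, during which the arm holds its last target. There are 200 camera calls.

### The job

Pick up the steel scoop by its handle, reach over the low front sill of the drying slab and slide the blade under the white spot plate until the back ledge stops the plate and it is fully loaded, right up against the scoop's upright stop wall; feel for the stop, for the porcelain cracks if rammed. Lift the plate off on the scoop, set it down without dropping it, centred and square across the two rails of the cooling rack, then draw the scoop out and stand it flat on the bench, touching nothing else. Never touch the plate with the gripper or arm or tip it steeply, and leave the bottle, the carton and the slide box where they are.

Things in the scene. Friction and masses are not known exactly. Their poses are not given: they have to be found in the camera images.
- plate: White porcelain spot plate with 12 wells, 90 (x) by 110 (y) by 12 mm, about 0.2 kg (varies). Origin: centre of its underside. The lower edges at x = +-45 mm are bevelled: the underside, flat for |x| < 33 mm, rises to 5 mm at |x| = 45 mm, so a thin blade can wedge in. It lies on the slab, -x edge to the slab's open front, turned up to 0.2 rad, short of the back ledge.
- slab: Fixed dark metal drying slab, 236 (x) by 160 (y) mm, flat top 18 mm above its origin. A low sill, 4 mm high, runs across its front (x from -106 to -100 mm, towards the robot). An adjustable ledge, 16 mm high, stands across its back; its inner face was set somewhere between x = +68 and +118 mm and must be seen or felt. Sides open. The slab's height above the bench varies.
- rack: Fixed steel cooling rack: two flat rails along its x, 110 long, 25 wide, 8 mm thick, tops 60 mm above its origin, with an open gap of 66 mm (y from -33 to +33 mm) between them. Legs under the rail ends (x = +-45, y = +-45.5 mm); low cross bars reach only 12 mm above the origin. Front and back open. Origin: centre of the rack near bench height (varies by some mm).
- scoop: Loose cranked steel scoop, 0.22 kg, standing flat on the bench. Origin: on the blade's underside, where a fully loaded plate's centre lies; x towards the blade's front edge, z up. Blade 50 wide, 2.5 mm thick, x from -47 to +25 mm; at its rear (x = -47) an 18 mm high stop wall. Handle: black bar along x, x from -155 to -50, 20 wide, 35 to 59 mm high, with a heel at its rear end down to the bench.
- scoop_grip (a point): Point to grip on the scoop's handle, at (-90, 0, 47) mm in the scoop's frame; the bar there is 20 mm wide across y.
- scoop_edge (a point): Middle of the blade's front lower edge, at (25, 0, 0) mm in the scoop's frame.
- reagent: Bystander: white plastic bottle, 54 mm diameter, 120 mm tall; origin at the centre of its underside.
- carton: Bystander: white and red carton, 70 by 50 by 85 mm; origin at the centre of its underside.
- slidebox: Bystander: two stacked flat white slide boxes in one piece, 85 by 115 by 56 mm; origin at the centre of its underside.
Mind the look-alikes: they are no part of the job. Several things have the shape of the plate; the one meant has the colours described above. What is shaped like the scoop but red is not meant.

How it is judged:
On the way:
1. the plate rides on the scoop, fully loaded (within 8 mm of the stop wall), clear of the slab, its underside more than 20 mm above the slab's top (contact force between scoop and plate above 0.5 N and contact force between each of slab, rack and plate below 0.05 N and z of plate in the frame of slab above 0.038 m and angle between plate's own z axis and vertical below 0.4 rad and x of plate in the frame of scoop below 0.006 m), for 0.2 s.
At the end, for the whole second after the job is handed in: Plate flat and at rest on both rack rails: centre within 15 mm of the rack's along each rack axis, underside within 4 mm of the rail tops, within 0.15 rad of square, tilt under 0.06 rad. Scoop at rest on the bench, underside within 6 mm, tilt under 0.08 rad, touching nothing else (x of plate in the frame of rack between -0.015 and 0.015 m and y of plate in the frame of rack between -0.015 and 0.015 m and z of plate in the frame of rack between 0.056 and 0.064 m and angle between the x axis of plate and the x axis of rack, either way round below 0.15 rad and angle between plate's own z axis and vertical below 0.06 rad and contact force between plate and rack above 0.5 N and linear speed of each of plate, scoop below 0.01 m/s and height (world z) of scoop between -0.004 and 0.006 m and angle between scoop's own z axis and vertical below 0.08 rad and contact force between scoop and plate below 0.05 N and contact force between scoop and rack below 0.05 N and contact force between scoop and slab below 0.05 N and contact force between scoop and reagent below 0.05 N and contact force between scoop and carton below 0.05 N and contact force between scoop and slidebox below 0.05 N).
It fails at once if the scoop presses on the plate with more than 40 N (contact force between scoop and plate above 40 N).
It fails at once if the gripper or arm touches the plate (contact force between any of the fingers, the arm and plate above 0.5 N).
It fails at once if the plate is tipped by more than 0.6 rad (angle between plate's own z axis and vertical above 0.6 rad).
It fails at once if the plate is dropped or thrown (faster than 0.7 m/s) (linear speed of plate above 0.7 m/s).
It fails at once if a bystander is moved by more than 15 mm (distance of any of reagent, carton, slidebox from where it was at the start of the episode above 0.015 m).
It also fails if it takes over 72 s, if anything falls off the work surface, if the arm or the gripper's body presses on something with over 40 N, if the wrist force passes 120 N, or if a joint passes its speed limit or range.

## Working session

There is one attempt and no reset: what is moved stays moved. The work goes in short steps, each a Python script; the robot and the scene stay as the last script left them, time stands still between calls to the robot, and variables do not carry over. Pictures are saved under pics/ and viewed, about 8 in all and at most 12, crops included, and the job is handed in when it is done.

```bash
mkdir -p pics; ls
cat > h.py <<'E'
import numpy as np, cv2
from station import *
def proj(c,P):
    P=np.atleast_2d(P); q=(c["world_to_cam"]@np.c_[P,np.ones(len(P))].T).T
    return np.c_[c["fx"]*q[:,0]/q[:,2]+c["cx"], c["fy"]*q[:,1]/q[:,2]+c["cy"]]
def ray(c,uv):
    T=np.linalg.inv(c["world_to_cam"]); d=T[:3,:3]@np.array([(uv[0]-c["cx"])/c["fx"],(uv[1]-c["cy"])/c["fy"],1]); return T[:3,3],d/np.linalg.norm(d)
def atz(c,uv,z):
    o,d=ray(c,uv); return o+d*(z-o[2])/d[2]
def tri(rays):
    A=0;b=0
    for o,d in rays:
        M=np.eye(3)-np.outer(d,d); A=A+M; b=b+M@o
    p=np.linalg.solve(A,b); return p,[float(np.linalg.norm((np.eye(3)-np.outer(d,d))@(p-o))) for o,d in rays]
def save(c,n,crop=None,s=1):
    im=c["pixels"][:,:,::-1]
    if crop: im=im[crop[1]:crop[3],crop[0]:crop[2]]
    cv2.imwrite("pics/"+n,cv2.resize(im,None,fx=s,fy=s,interpolation=cv2.INTER_CUBIC))
E
python3 - <<'E'
from h import *
np.set_printoptions(precision=3,suppress=True)
C={n:capture(n) for n in("scene","top")}
im=np.vstack([C[n]["pixels"][:,:,::-1] for n in C]); 
for n in C: save(C[n],n+"0.png",None,1.5)
for n in C:
    print(n,C[n]["fx"],np.linalg.inv(C[n]["world_to_cam"])[:3,3])
    for t in("plate","slab","rack","scoop","scoop_grip","scoop_edge","reagent","carton","slidebox"):
        print(t,[(np.round(r["xy"]).astype(int).tolist(),round(r["score"],2),atz(C[n],r["xy"],{"scoop_grip":.047,"plate":.03}.get(t,0))[:2].round(3).tolist()) for r in place_of(n,t)[:4]])
print(observe())
E
```

```text
pics
scene 368.00487893536416 [ 1.332 -0.483  0.789]
plate [([160, 266], 0.76, [0.671, -0.417]), ([210, 223], 0.57, [0.586, -0.243])]
slab [([212, 222], 0.73, [0.555, -0.224])]
rack [([337, 177], 0.91, [0.563, 0.247])]
scoop [([269, 203], 0.94, [0.564, -0.028]), ([130, 204], 0.69, [0.349, -0.422]), ([288, 253], 0.48, [0.772, -0.088])]
scoop_grip [([258, 172], 0.96, [0.454, -0.009]), ([145, 178], 0.9, [0.298, -0.351])]
scoop_edge [([128, 207], 0.81, [0.36, -0.432]), ([339, 176], 0.73, [0.563, 0.256]), ([270, 203], 0.59, [0.566, -0.025])]
reagent [([303, 216], 0.74, [0.671, 0.032])]
carton [([339, 232], 0.88, [0.779, 0.086])]
slidebox [([286, 252], 0.82, [0.769, -0.094])]
top 451.73678524211914 [ 0.485 -0.087  1.152]
plate [([310, 195], 0.88, [0.577, -0.237]), ([374, 167], 0.67, [0.646, -0.398])]
slab [([207, 158], 0.47, [0.675, 0.022])]
rack [([124, 201], 0.61, [0.562, 0.234])]
scoop [([227, 206], 0.9, [0.551, -0.029]), ([381, 289], 0.63, [0.342, -0.419])]
scoop_grip [([220, 238], 0.89, [0.469, -0.015]), ([363, 314], 0.72, [0.288, -0.361])]
scoop_edge [([390, 280], 0.92, [0.363, -0.441]), ([227, 191], 0.67, [0.588, -0.03]), ([181, 120], 0.5, [0.773, 0.09])]
reagent [([210, 158], 0.76, [0.675, 0.016])]
carton [([181, 121], 0.82, [0.772, 0.089]), ([208, 158], 0.23, [0.674, 0.02])]
slidebox [([253, 118], 0.9, [0.779, -0.095])]
{'time_s': 1.0, 'joint_pos': array([-1.148,  0.213, -0.034,  1.324, -0.   ,  1.571]), 'joint_velocities': array([-0.001, -0.   ,  0.001,  0.001, -0.001, -0.   ]), 'effort': array([ -0.001, -68.597,  48.734,   0.001,   0.   ,   0.   ]), 'tcp_pos': array([ 0.205, -0.456,  0.231]), 'ee_rot': array([3.142, 0.   , 0.423]), 'wrist_force': array([-0.543,  0.407, -0.607]), 'moment': array([-0.001, -0.064,  0.003]), 'finger_gap': 1.0001105352207729}
```

View pics/top0.png

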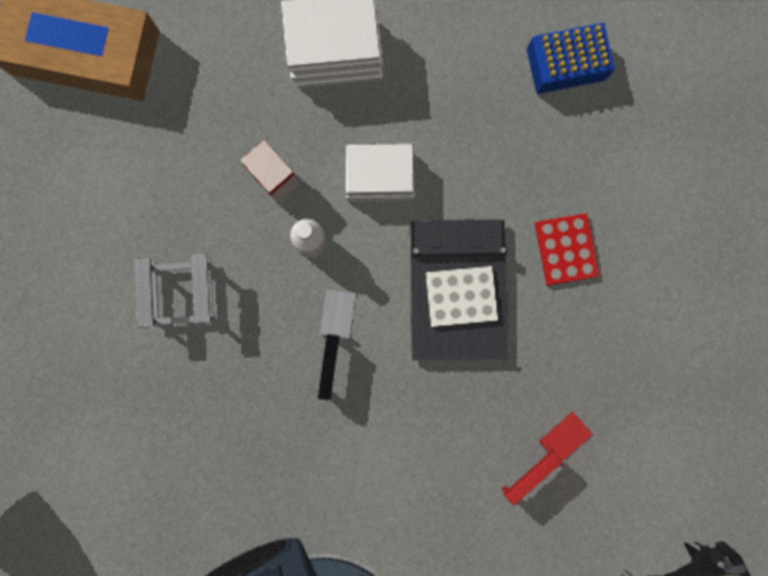

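View pics/scene0.png

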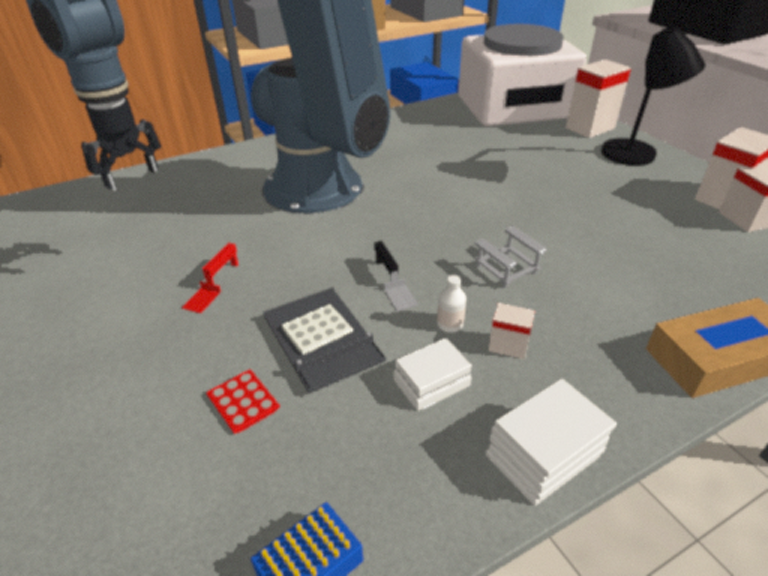

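The top view shows the white plate on the slab at (308,197) and the red look-alike at (378,167). The steel scoop with the black handle is at (222,230) and its red look-alike at (365,305). The rack is at (117,193). The white plate and the steel scoop fit the description, so next I take closer wrist views.

Run:
```python
from h import *
import pickle
np.set_printoptions(precision=4,suppress=True)
D=[]
for i,p in enumerate([(.47,-.24,.36),(.45,-.06,.33),(.5,.15,.36)]):
    move_to(p,[np.pi,0,0]); dwell(.2); c=capture("wrist"); D.append(c)
    print(i,observe()["time_s"],np.linalg.inv(c["world_to_cam"])[:3],c["fx"])
    for t in("plate","slab","rack","scoop","scoop_grip","scoop_edge"):
        print(t,[(np.round(r["xy"],1).tolist(),round(r["score"],2)) for r in place_of("wrist",t)[:3]])
pickle.dump(D,open("w.pkl","wb"))
cv2.imwrite("pics/w.png",np.vstack([np.hstack([cv2.resize(d["pixels"][:,:,::-1],(400,300)) for d in D[:2]]),np.hstack([cv2.resize(D[2]["pixels"][:,:,::-1],(400,300)),np.zeros((300,400,3),np.uint8)])]))
```

```text
0 2.6167 [[-0.0024 -0.961  -0.2765  0.5406]
 [-1.      0.0021  0.0014 -0.2402]
 [-0.0007  0.2765 -0.961   0.5027]] 305.46441855127796
plate [([241.4, 78.8], 0.82), ([366.7, 20.2], 0.77), ([99.0, 150.1], 0.59)]
slab []
rack []
scoop [([354.8, 213.5], 0.93), ([114.5, 93.0], 0.88), ([111.2, 71.7], 0.35)]
scoop_grip [([98.0, 152.1], 0.77), ([315.2, 261.1], 0.74)]
scoop_edge [([362.7, 205.9], 0.8), ([112.4, 73.6], 0.73)]
1 3.925 [[-0.0028 -0.9611 -0.2762  0.5214]
 [-1.      0.0025  0.0013 -0.0605]
 [-0.0005  0.2762 -0.9611  0.4729]] 305.46441855127796
plate [([377.2, 62.3], 0.84)]
slab []
rack [([38.4, 59.6], 0.87)]
scoop [([468.0, 213.8], 0.98), ([227.4, 78.0], 0.79)]
scoop_grip [([439.6, 257.7], 0.91), ([215.0, 141.3], 0.84)]
scoop_edge [([224.2, 56.9], 0.89), ([480.0, 201.1], 0.8)]
2 9.2917 [[-0.0015 -0.9611 -0.2762  0.5711]
 [-1.      0.0013  0.001   0.1505]
 [-0.0006  0.2762 -0.9611  0.5029]] 305.46441855127796
plate [([501.8, 101.4], 0.78)]
slab [([500.7, 101.1], 0.65)]
rack []
scoop [([360.8, 113.6], 0.79)]
scoop_grip [([356.1, 171.7], 0.76)]
scoop_edge [([363.8, 94.4], 0.93)]
```

View pics/w.png

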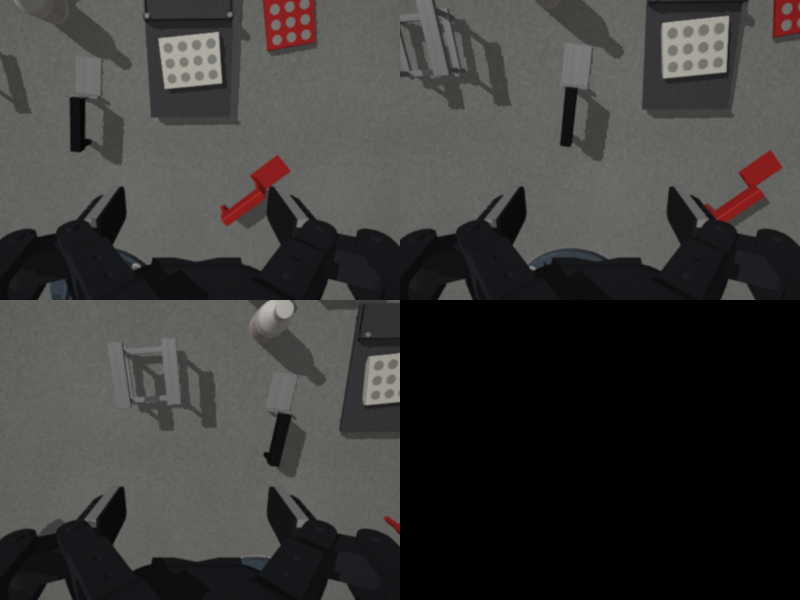

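The wrist views show the steel scoop at w1 (pixel 215,141 grip), the white plate on the slab at w1 (377,62), and the rack in w2. The red plate and red scoop are clearly the look-alikes. Next I triangulate the scoop, move above it, and fit the slab, plate and rack poses.

```bash
cat > fit.py <<'E'
from h import *
from scipy.optimize import least_squares
def box(x0,x1,y0,y1,z0,z1): return [(x,y,z) for x in(x0,x1) for y in(y0,y1) for z in(z0,z1)]
M=dict(plate=box(-45,45,-55,55,5,12)+box(-33,33,-55,55,0,12),
 slab=box(-118,118,-80,80,0,18)+box(110,118,-80,80,0,34),
 rack=box(-55,55,-58,58,52,60)+box(-49,49,-50,50,0,12),
 scoop=box(-47,25,-25,25,0,2.5)+box(-155,-50,-10,10,35,59)+box(-155,-145,-10,10,0,35))
A=np.arange(0,2*np.pi,np.pi/24); N=np.c_[np.cos(A),np.sin(A)]
def T(p,m): c,s=np.cos(p[3]),np.sin(p[3]); m=np.array(m)/1e3; return np.c_[c*m[:,0]-s*m[:,1]+p[0],s*m[:,0]+c*m[:,1]+p[1],m[:,2]+p[2]]
def sup(pts): return (pts@N.T).max(0)
def fit(name,views,p0,zs=.01):
    H=[(c,sup(np.argwhere(m)[:,::-1].astype(float))) for c,m in views]
    f=lambda p:np.concatenate([(sup(proj(c,T(p,M[name])))-h) for c,h in H]+[[(p[2]-p0[2])/zs]])
    r=least_squares(f,p0,loss="soft_l1",x_scale=[.01,.01,.01,.1],diff_step=1e-4)
    return r.x,[round(float(np.abs(f(r.x)[i*len(A):(i+1)*len(A)]).mean()),2) for i in range(len(H))]
E
python3 - <<'E'
from fit import *
import pickle
np.set_printoptions(precision=4,suppress=True)
W=pickle.load(open("w.pkl","rb")); S=capture("scene"); Tp=capture("top")
g,e1=tri([ray(W[0],(98,152.1)),ray(W[1],(215,141.3)),ray(W[2],(356.1,171.7)),ray(S,(258,172)),ray(Tp,(220,238))])
e,e2=tri([ray(W[0],(112.4,73.6)),ray(W[1],(224.2,56.9)),ray(W[2],(363.8,94.4)),ray(Tp,(227,191))])
yaw=np.arctan2(*(e-g)[[1,0]]); print("grip",g,e1,"edge",e,e2,"yaw",yaw,"len",np.linalg.norm((e-g)[:2]))
move_to([g[0],g[1],.16],[np.pi,0,yaw]); print(observe()["time_s"],observe()["joint_pos"])
C={n:capture(n) for n in("scene","top","wrist")}
out={}
for n,p0 in dict(plate=[.577,-.237,.025,.0],slab=[.57,-.23,.005,0],rack=[.562,.234,.003,0]).items():
    V=[]
    for cn in C:
        if cn=="wrist": continue
        r=[q for q in regions_of(cn,n)]
        r=[q for q in r if q["score"]>.3]
        if not r: print(n,cn,"none");continue
        pc=proj(C[cn],[p0[:3]])[0]
        q=min(r,key=lambda q:np.hypot(*(np.argwhere(q["pixels"]).mean(0)[::-1]-pc)))
        print(n,cn,q["score"],np.round(q["bbox"]))
        V.append((C[cn],q["pixels"]))
    if n=="plate":
        for w in W[:2]:
            hsv=cv2.cvtColor(w["pixels"],cv2.COLOR_RGB2HSV); m=((hsv[...,2]>150)&(hsv[...,1]<60)).astype(np.uint8)
            k,l,st,ct=cv2.connectedComponentsWithStats(cv2.morphologyEx(m,cv2.MORPH_CLOSE,np.ones((5,5))))
            j=1+np.argmin(np.hypot(*(ct[1:]-proj(w,[p0[:3]])[0]).T)); V.append((w,l==j)); print(st[j])
    for vs in [V]+[[v] for v in V]: print(n,*fit(n,vs,p0,.003 if len(vs)==1 else .01))
save(C["top"],"t1.png",(100,120,370,290),2.9); save(W[1],"w1.png",(290,0,512,150),3.5)
pickle.dump((C,W),open("c.pkl","wb"))
E
```

```text
grip [ 0.4681 -0.012   0.0525] [0.0005194711784741485, 0.001570274685821261, 0.004322601860571046, 0.0034224602552079394, 0.0040225008670616135] edge [ 0.5833 -0.0258  0.0022] [0.0018239874936009947, 0.004177173856546175, 0.0025449927163351876, 0.006759686710902523] yaw -0.11944365685749107 len 0.11605081998567028
10.7083 [-0.0248  0.174  -0.2619  1.1332  0.0002 -3.0474]
plate scene 0.8 [190. 204. 237. 234.]
plate top 0.9 [285. 176. 333. 218.]
[ 203   41   80   72 3395]
[ 336   21   84   79 3827]
plate [ 0.5719 -0.2302  0.016   0.0928] [1.41, 1.38, 1.13, 1.35]
plate [ 0.5434 -0.2208 -0.004   0.0926] [0.47]
plate [ 0.5737 -0.2386 -0.025   0.0926] [0.55]
plate [ 0.574  -0.2287  0.0044  0.0921] [0.26]
plate [ 0.5741 -0.2362  0.0035  0.0934] [0.15]
slab scene 0.83 [174. 190. 257. 263.]
slab top 0.76 [276. 148. 338. 242.]
slab [ 0.5777 -0.2269 -0.0003  0.0151] [1.39, 1.67]
slab [ 0.5565 -0.2173 -0.0188  0.0227] [0.68]
slab [ 0.5831 -0.2336 -0.0337  0.0234] [0.34]
rack scene 0.68 [318. 151. 366. 191.]
rack top 0.81 [ 91. 172. 143. 222.]
rack [0.5769 0.2388 0.0066 0.072 ] [0.53, 2.6]
rack [0.571  0.2455 0.0018 0.0878] [0.38]
rack [ 0.5788  0.246  -0.0196  0.0707] [2.09]
```

View pics/w1.png

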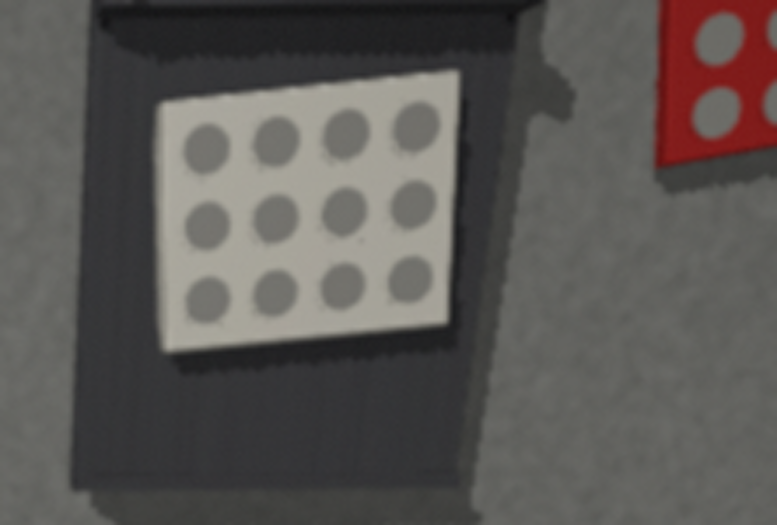

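The crop confirms the white 12-well plate on the dark slab, at crop (310,215), turned about 0.09 rad. It lies about 20 mm short of the ledge shown at crop row 50, and the red one sits off the slab. I refine the fits with constrained z and grasp the scoop.

Run:
```python
from fit import *
import pickle
np.set_printoptions(precision=4,suppress=True)
C,W=pickle.load(open("c.pkl","rb"))
c=capture("wrist"); t=capture("top"); s=capture("scene")
def mask(cn,n,cc,p):
    r=regions_of(cn,n); 
    if not r: return None
    pc=proj(cc,[p])[0]; q=min(r,key=lambda q:np.hypot(*(np.argwhere(q["pixels"]).mean(0)[::-1]-pc))); return (cc,q["pixels"])
for n,p0 in dict(slab=[.57,-.23,.003,0],rack=[.572,.24,.003,.07]).items():
    V=[mask("scene",n,s,p0[:3]),mask("top",n,t,p0[:3])]
    for v in V: print(n,*fit(n,[v],p0,.0001))
    pickle.dump(V,open(n+".pkl","wb"))
V=[]
for w in W[:2]:
    hsv=cv2.cvtColor(w["pixels"],cv2.COLOR_RGB2HSV); m=((hsv[...,2]>150)&(hsv[...,1]<60)).astype(np.uint8)
    k,l,st,ct=cv2.connectedComponentsWithStats(cv2.morphologyEx(m,cv2.MORPH_CLOSE,np.ones((5,5))))
    j=1+np.argmin(np.hypot(*(ct[1:]-proj(w,[[.575,-.235,.02]])[0]).T)); V.append((w,l==j))
for z in(.018,.024): print("plate",z,[fit("plate",[v],[.575,-.235,z,.09],.0001)[0] for v in V])
for w,uv in zip(W[:3],[(98,152.1),(215,141.3),(356.1,171.7)]): print("grip@.047",atz(w,uv,.047))
# grasp
g=np.mean([atz(w,uv,.047) for w,uv in zip(W[:3],[(98,152.1),(215,141.3),(356.1,171.7)])],0)
yaw=-.12
move_l([g[0],g[1],.028],[np.pi,0,yaw],v=.12,max_force=15)
print("tcp",observe()["tcp_pos"],observe()["wrist_force"])
gripper_to(0,100); o=observe(); print(o["finger_gap"],o["tcp_pos"],o["time_s"],o["wrist_force"])
c=capture("wrist"); save(c,"g1.png",(60,0,450,300),1.8)
```

```text
slab [ 0.5754 -0.2241  0.003   0.002 ] [0.85]
slab [ 0.5815 -0.228   0.003   0.0009] [2.22]
rack [0.5718 0.2443 0.003  0.0494] [0.41]
rack [0.5776 0.2391 0.003  0.0686] [2.59]
plate 0.018 [array([ 0.5725, -0.2291,  0.018 ,  0.096 ]), array([ 0.5717, -0.2305,  0.018 ,  0.0909])]
plate 0.024 [array([ 0.5716, -0.2293,  0.024 ,  0.0955]), array([ 0.5704, -0.228 ,  0.0239,  0.0898])]
grip@.047 [ 0.4674 -0.0097  0.047 ]
grip@.047 [ 0.4677 -0.0098  0.047 ]
grip@.047 [ 0.467  -0.0093  0.047 ]
tcp [ 0.4678 -0.0096  0.0286] [ 0.612  -0.1683  0.2199]
0.21817526271349894 [ 0.4674 -0.0097  0.0281] 13.375 [-1.109  -0.705   3.5137]
```

View pics/g1.png

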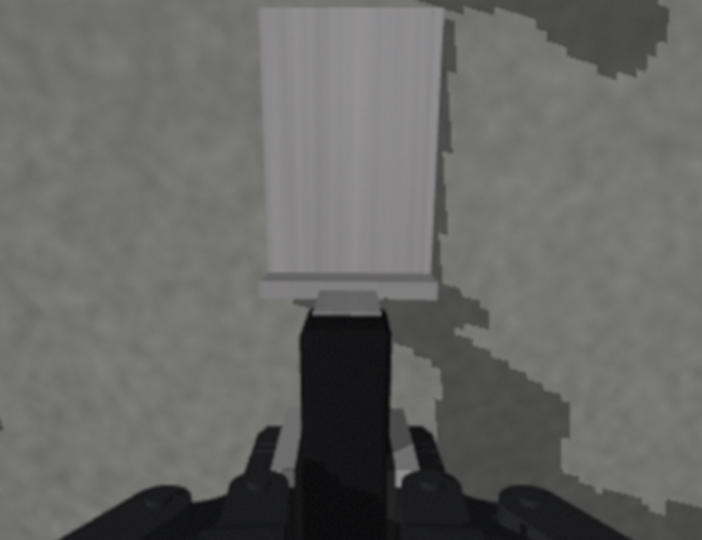

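View pics/t1.png

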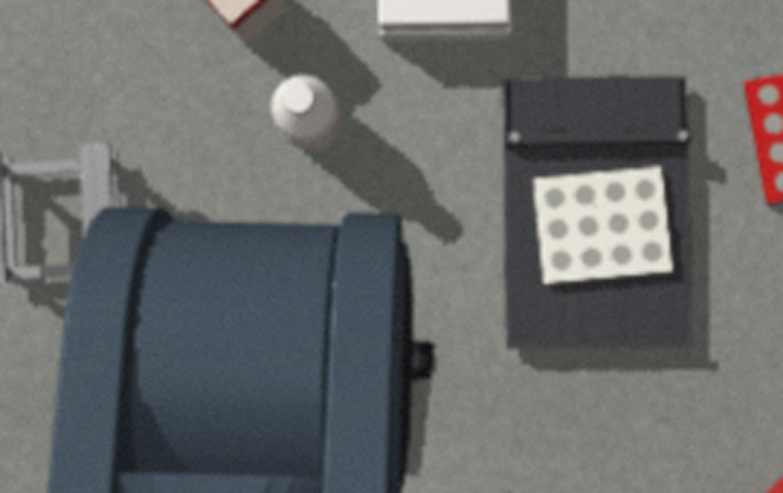

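The scoop is held squarely, with its blade front edge at about image (255,5). The last joint sits near its limit at −3.05 rad, so carrying the plate from slab to rack would need a full spin. I therefore regrasp half a turn round, and work out the rack and ledge positions at the same time.

```bash
cat > s.py <<'E'
from fit import *
from scipy.spatial.transform import Rotation as R
np.set_printoptions(precision=4,suppress=True)
import json
def G(): return json.load(open("G.json"))  # [a,b]: tcp in scoop frame = (-a,0,b)
def tcp(o,yaw,p=0):
    a,b=G(); r=R.from_euler("ZY",[yaw,p]); 
    return np.array(o)+r.apply([-a,0,b]), (r*R.from_euler("y",np.pi)).as_euler("xyz")
def edge(e,yaw,p=0): return tcp(np.array(e)-R.from_euler("ZY",[yaw,p]).apply([.025,0,0]),yaw,p)
def now():
    o=observe(); a,b=G(); r=R.from_euler("xyz",o["ee_rot"])*R.from_euler("y",-np.pi)
    org=o["tcp_pos"]-r.apply([-a,0,b]); y,p,_=r.as_euler("ZYX")
    print("t %.2f scoop"%o["time_s"],org,"edge",org+r.apply([.025,0,0]),"yaw %.3f p %.3f"%(y,p),"F",o["wrist_force"],"gap %.3f"%o["finger_gap"]); return org
E
python3 - <<'E'
from s import *
import pickle
C,W=pickle.load(open("c.pkl","rb"))
c=capture("wrist"); e=atz(c,(255.5,4.5),.0025); o=observe()["tcp_pos"]
print("edge",e,"dist",np.linalg.norm((e-o)[:2])); a=float(np.linalg.norm((e-o)[:2])-.025)
uv=np.array([(108,343),(122,342),(117,409),(131,408),(161,339),(176,337),(166,405),(180,404)],float); uv[:,1]-=300; uv/=.78125
m=np.array([(55,58),(55,33),(-55,58),(-55,33),(55,-33),(55,-58),(-55,-33),(-55,-58)])/1e3
for z in(.06,.065):
    P=np.array([atz(W[2],u,z)[:2] for u in uv])
    (Q,_)=cv2.estimateAffinePartial2D(m,P,ransacReprojThreshold=.02)
    print("rack z",z,"c",Q[:,2],"yaw",np.arctan2(Q[1,0],Q[0,0]),"scale",np.hypot(Q[0,0],Q[1,0]))
for u in [(600,153),(600,143)]: print("ledge",atz(C["top"],np.array(u)/2.9+(100,120),.021 if u[1]==153 else .037))
for u in [(515,345),(690,345)]: print("slab front",atz(C["top"],np.array(u)/2.9+(100,120),.021))
json.dump([a,.0281],open("G.json","w"))
gripper_to(.6); x=o.copy(); x[2]=.12; move_l(x,v=.2)
q=observe()["joint_pos"].copy(); q[5]+=np.pi; goto_joints(q)
yaw=-.12; P,E=tcp(e-[0,0,e[2]]-R.from_euler("z",yaw).apply([.025,0,0]),yaw); print(P,E,observe()["joint_pos"])
P[:2]=o[:2]; move_l(P,E,v=.15,max_force=15); gripper_to(0,110); now(); print(observe()["joint_pos"])
P[2]+=.09; move_l(P,v=.2); now()
t=capture("scene"); save(t,"s2.png",(180,100,380,250),3.5)
E
```

```text
edge [ 0.5827 -0.025   0.0025] dist 0.11637293278860125
rack z 0.06 c [0.5786 0.2414] yaw 0.05920780329708792 scale 1.0157977275710581
rack z 0.065 c [0.5785 0.2404] yaw 0.059207914278624214 scale 1.0043296888227118
ledge [ 0.6335 -0.2317  0.021 ]
ledge [ 0.64   -0.2298  0.037 ]
slab front [ 0.4672 -0.1571  0.021 ]
slab front [ 0.4671 -0.3078  0.021 ]
[ 0.4672 -0.0111  0.0281] [3.1416 0.     3.0216] [-0.0207  0.1989 -0.3403  1.0316  0.      0.0988]
t 18.30 scoop [ 0.5587 -0.0207  0.001 ] edge [ 0.5835 -0.0236  0.0011] yaw -0.120 p -0.001 F [-3.2996 -1.3875  8.9938] gap 0.216
[-0.0207  0.2888 -0.4784  0.8022 -0.0001  0.0992]
t 18.90 scoop [ 0.5578 -0.0206  0.0892] edge [ 0.5826 -0.0236  0.0892] yaw -0.120 p 0.000 F [ 1.1029 -0.8194 -2.2078] gap 0.213
```

Run:
```python
from s import *
json.dump([G()[0],.029],open("G.json","w"))
yaw=.01; Y=-.232
P,E=edge([.508,Y,.09],yaw,.15); move_to(P,E); now()
P,E=edge([.508,Y,.034],yaw,.15); move_l(P,E,v=.15); dwell(.2)
P,E=edge([.508,Y,.012],yaw,.15); print("touch",move_l(P,E,v=.02,max_force=4)); o=now()
json.dump(float((o+R.from_euler("ZY",[yaw,.15]).apply([.025,0,0]))[2]),open("zs.json","w"))
c=capture("scene"); save(c,"s3.png",(150,150,300,260),5)
```

```text
t 19.88 scoop [ 0.4834 -0.2314  0.0931] edge [ 0.5081 -0.2311  0.0894] yaw 0.010 p 0.150 F [ 0.2139  1.3125 -2.5827] gap 0.215
touch True
t 21.34 scoop [ 0.4831 -0.2322  0.023 ] edge [ 0.5078 -0.2319  0.0192] yaw 0.010 p 0.150 F [ 0.0345 -0.4541  5.6501] gap 0.218
```

View pics/s3.png

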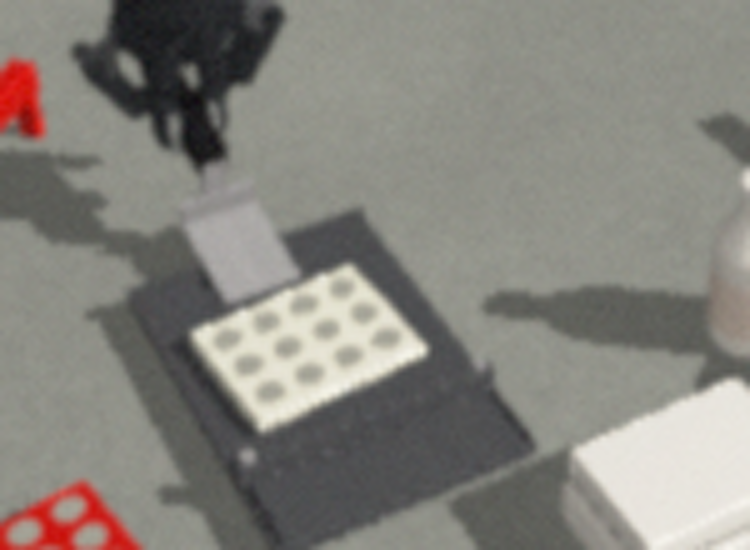

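The view shows the blade, at crop (245,265), on the slab directly in front of the white plate and centred on it. The slab top was felt at z ≈ 0.019. Now the insertion, with force guards.

Run:
```python
from s import *
yaw=.01; Y=-.232; z=.0198
P,E=edge([.508,Y,z],yaw,.15); move_l(P,E,v=.02); now()
for x,p,v,f in [(.552,.15,.04,12),(.556,.05,.03,12),(.63,.04,.035,10)]:
    P,E=edge([x,Y,z],yaw,p); print(x,p,"stop",move_l(P,E,v=v,max_force=f)); now()
c=capture("scene"); save(c,"s4.png",(150,150,300,260),5)
```

```text
t 21.64 scoop [ 0.4834 -0.2323  0.0236] edge [ 0.5081 -0.232   0.0199] yaw 0.010 p 0.150 F [-0.9678 -0.3345  1.5943] gap 0.217
0.552 0.15 stop False
t 22.89 scoop [ 0.5271 -0.2322  0.0235] edge [ 0.5518 -0.232   0.0197] yaw 0.010 p 0.150 F [-3.638   1.0396  5.2629] gap 0.220
0.556 0.05 stop False
t 23.42 scoop [ 0.5309 -0.2323  0.0212] edge [ 0.5558 -0.232   0.0199] yaw 0.010 p 0.051 F [-3.4176  0.4564  5.3045] gap 0.217
0.63 0.04 stop True
t 25.17 scoop [ 0.5991 -0.2322  0.0204] edge [ 0.624  -0.232   0.0193] yaw 0.010 p 0.044 F [-3.6845  0.5491  6.2226] gap 0.217
```

View pics/s4.png

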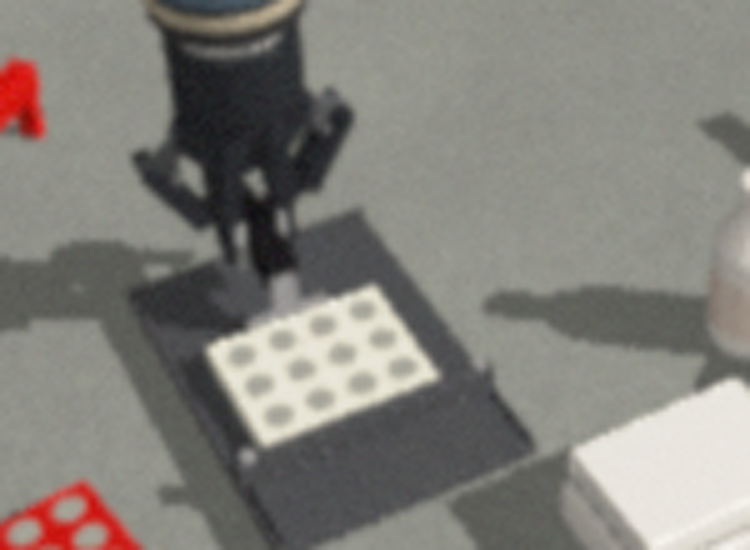

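The plate is now square against the ledge, with the wall touching its near edge at crop (285,300). I confirm the stop with a second slow push, then level and lift.

Run:
```python
from s import *
yaw=.01; Y=-.232
P,E=edge([.634,Y,.0198],yaw,.04); print("again",move_l(P,E,v=.015,max_force=10)); o=now()
# lift, slightly nose-up so that it stays on the wall
P,E=tcp([o[0]-.001,Y,.0235],yaw,-.01); move_l(P,E,v=.03); now()
P,E=tcp([o[0]-.001,Y,.06],yaw,-.04); move_l(P,E,v=.06); now()
P,E=tcp([o[0]-.003,Y,.13],yaw,-.04); move_l(P,E,v=.1); dwell(.3); now()
c=capture("scene"); save(c,"s5.png",(130,100,310,235),4.2)
```

```text
again True
t 25.48 scoop [ 0.5989 -0.2323  0.0202] edge [ 0.6239 -0.232   0.0191] yaw 0.010 p 0.045 F [-3.9498  0.5599  7.6739] gap 0.216
t 25.73 scoop [ 0.597  -0.2318  0.023 ] edge [ 0.622  -0.2316  0.0232] yaw 0.010 p -0.007 F [-0.2527  0.3358 -3.5469] gap 0.214
t 26.44 scoop [ 0.5978 -0.232   0.06  ] edge [ 0.6228 -0.2318  0.061 ] yaw 0.010 p -0.040 F [ 0.1727 -0.0226 -3.4573] gap 0.216
t 27.59 scoop [ 0.5957 -0.2319  0.1296] edge [ 0.6207 -0.2316  0.1306] yaw 0.010 p -0.039 F [-0.41    0.314  -2.8503] gap 0.217
```

View pics/s5.png

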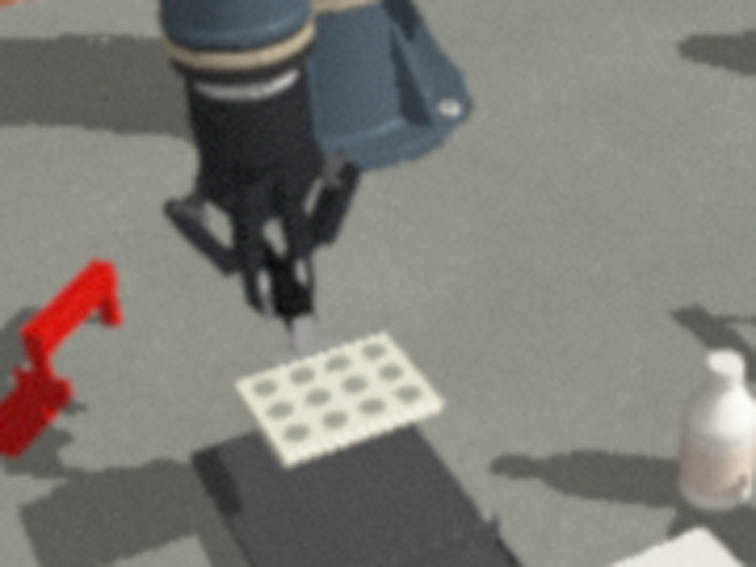

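The plate rides level on the scoop, clear of the slab, at crop (340,395). I carry it to above the rack and measure plate against rack there.

Run:
```python
from s import *
for o,y in [([.51,-.1,.17],.01),([.51,.12,.17],.04),([.578,.241,.11],.059)]:
    P,E=tcp(o,y,-.03); move_l(P,E,v=.16)
dwell(.3); o=now()
# network masks for the plate
V=[]
for cn in("scene","top"):
    c=capture(cn)
    r=regions_of(cn,"plate"); pc=proj(c,[o])[0]
    r=[(np.hypot(*(np.argwhere(q["pixels"]).mean(0)[::-1]-pc)),q) for q in r]
    if not r: print(cn,"none"); continue
    d,q=min(r,key=lambda t:t[0]); print(cn,d,q["score"],q["bbox"]); V.append((c,q["pixels"]))
    print(cn,*fit("plate",[V[-1]],[o[0],o[1],o[2]+.003,.059],.0003))
    rr=regions_of(cn,"rack"); print("rack",[(x["score"],x["bbox"]) for x in rr[:2]])
    save(c,cn+"6.png",tuple(int(v) for v in (pc[0]-70,max(pc[1]-60,0),pc[0]+70,pc[1]+60)),5)
```

```text
t 31.70 scoop [0.5781 0.2407 0.1104] edge [0.603  0.2422 0.1112] yaw 0.059 p -0.031 F [ 0.5652 -0.1242 -3.4868] gap 0.216
scene 3.5468794494029576 0.68 [318.5, 138.8, 364.4, 161.0]
scene [0.5711 0.2422 0.1134 0.1412] [0.84]
rack [(0.66, [317.8, 153.6, 364.9, 190.2])]
top 1.9526181122815816 0.71 [83.3, 169.3, 132.8, 212.2]
top [0.5734 0.2385 0.1133 0.062 ] [1.02]
rack [(0.61, [95.8, 171.7, 142.9, 217.9])]
```

View pics/scene6.png

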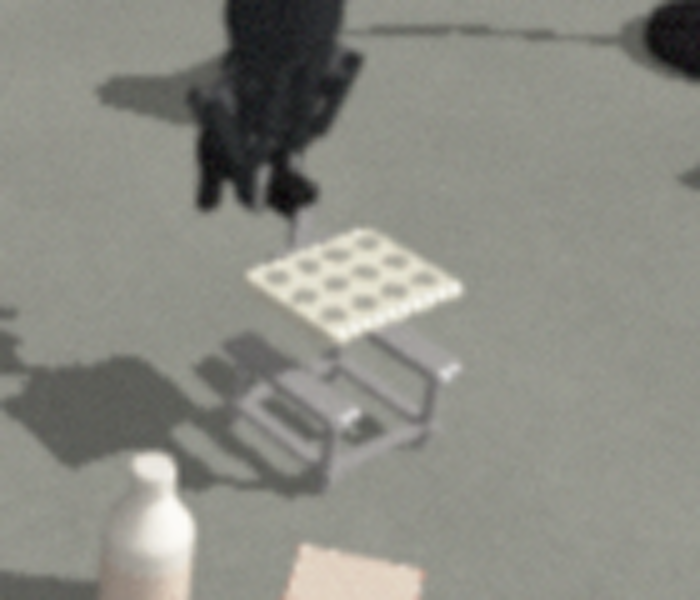

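In this view the plate hovers centred over the rack gap, with crop centre (355,285) above the rails. The same-camera offset is about 2 mm. Lowering through the gap next, then withdrawing.

Run:
```python
from s import *
yaw=.059; o=[.578,.241,0]
P,E=tcp([o[0],o[1],.075],yaw,0); move_l(P,E,v=.06); dwell(.2); now()
for z in (.066,.063,.060,.057,.053):
    P,E=tcp([o[0],o[1],z],yaw,0); s=move_l(P,E,v=.025,max_force=6); print(z,s,observe()["wrist_force"])
    if s: break
dwell(.3); now()
for cn in("scene","top"):
    c=capture(cn); pc=proj(c,[[.578,.241,.07]])[0]; save(c,cn+"7.png",tuple(int(v) for v in (pc[0]-70,pc[1]-60,pc[0]+70,pc[1]+60)),5)
```

```text
t 32.89 scoop [0.5782 0.2412 0.0755] edge [0.6032 0.2426 0.0755] yaw 0.059 p -0.001 F [ 0.2083  0.8678 -3.7363] gap 0.218
0.066 False [ 0.2751 -0.4908 -2.1072]
0.063 False [-0.1654  0.9497 -2.0473]
0.06 False [ 0.2072  0.4855 -2.2822]
0.057 False [-0.2065  0.118  -1.4011]
0.053 False [-0.1331 -0.1795 -1.2106]
t 34.81 scoop [0.5781 0.241  0.0531] edge [0.603  0.2425 0.0531] yaw 0.059 p -0.000 F [ 0.0947  0.1042 -2.4346] gap 0.219
```

View pics/scene7.png

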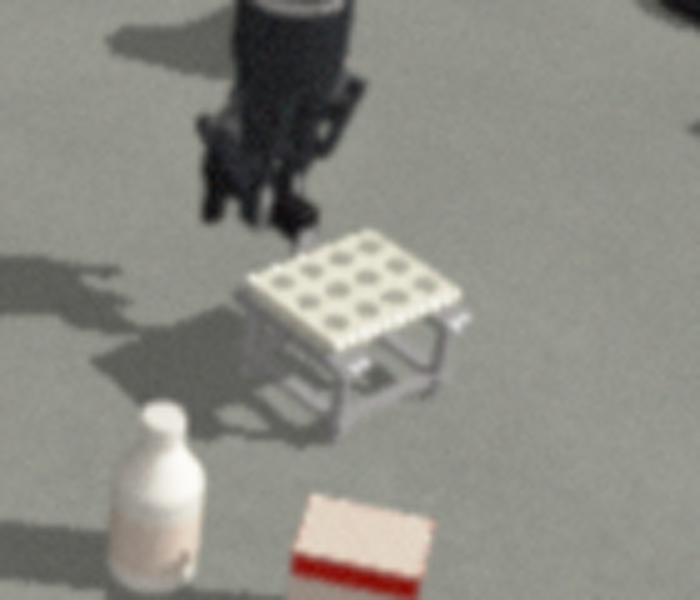

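The plate sits flat on both rails. Before withdrawing, I compare plate and rack within the same top camera.

Run:
```python
from s import *
for cn in("scene","top"):
    c=capture(cn); pc=proj(c,[[.575,.241,.07]])[0]
    q=min(regions_of(cn,"plate"),key=lambda q:np.hypot(*(np.argwhere(q["pixels"]).mean(0)[::-1]-pc)))
    hsv=cv2.cvtColor(c["pixels"],cv2.COLOR_RGB2HSV); r,g,b=[c["pixels"][...,i].astype(int) for i in range(3)]
    # ivory plate is warm (r-b large); rack is neutral
    m=((r-b>14)&(r>150)).astype(np.uint8); m=cv2.morphologyEx(m,cv2.MORPH_CLOSE,np.ones((5,5)))
    k,l,st,ct=cv2.connectedComponentsWithStats(m); j=1+np.argmin(np.hypot(*(ct[1:]-pc).T)); print(cn,st[j],q["bbox"])
    for nm,mm in(("net",q["pixels"]),("col",l==j)): print(cn,nm,*fit("plate",[(c,mm)],[.575,.241,.0655,.06],.0003))
    if cn=="top":
        im=cv2.imread("pics/top0.png")
        ref=cv2.resize(im,(512,384),interpolation=cv2.INTER_AREA)
        cur=c["pixels"][:,:,::-1]
        # overlay: initial rack (unoccluded) beside present plate, same crop
        a,b_=[cv2.resize(x[160:232,75:155],None,fx=4.8,fy=7,interpolation=cv2.INTER_CUBIC) for x in(ref,cur)]
        cnts,_=cv2.findContours((l==j).astype(np.uint8),cv2.RETR_EXTERNAL,cv2.CHAIN_APPROX_NONE)
        for p in cnts[0][:,0]: cv2.circle(a,(int((p[0]-75+.5)*4.8),int((p[1]-160+.5)*7)),2,(0,0,255),-1)
        cv2.imwrite("pics/ov.png",np.hstack([a,b_]))
        uv=np.array([(135,259),(150,258),(137,327),(151,326),(191,256),(207,254),(195,322),(211,319)])/1.5
        m8=np.array([(55,58),(55,33),(-55,58),(-55,33),(55,-33),(55,-58),(-55,-33),(-55,-58)])/1e3
        P=np.array([atz(c,u,.0645)[:2] for u in uv]); Q,_=cv2.estimateAffinePartial2D(m8,P,ransacReprojThreshold=.03)
        print("rack top0",Q[:,2],np.arctan2(Q[1,0],Q[0,0]),np.hypot(Q[0,0],Q[1,0]))
```

```text
scene [320 149  42  24 554] [136.6, 244.8, 183.8, 287.6]
scene net [ 0.706  -0.4095  0.0654  0.1832] [3.76]
scene col [0.5666 0.249  0.0654 0.087 ] [0.83]
top [  89  175   47   39 1010] [91.9, 171.6, 136.8, 212.1]
top net [0.5743 0.2397 0.0654 0.0377] [1.73]
top col [0.5761 0.241  0.0654 0.0272] [2.41]
rack top0 [0.5776 0.2379] 0.07238435488165722 0.9960222241892468
```

View pics/ov.png

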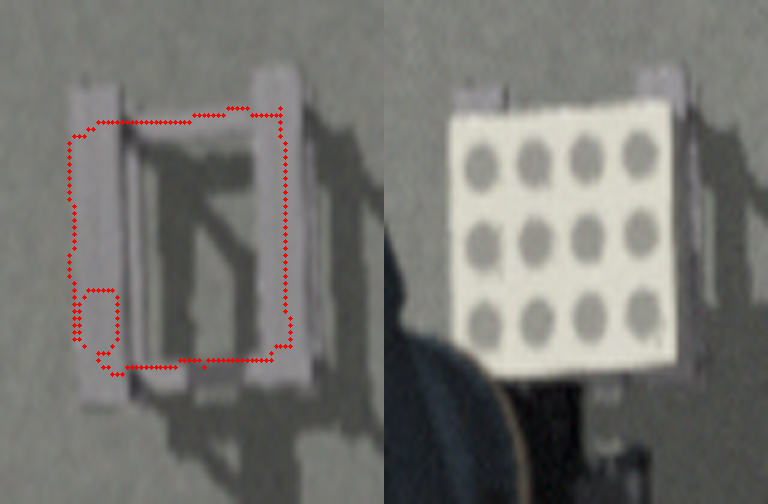

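In the overlay (same camera, 2 px/mm in y and 2.9 px/mm in x), the plate is within about 2 mm of the rack centre after parallax and about 0.03 rad off square. It lies on both rails. I withdraw and put the scoop down.

Run:
```python
from s import *
yaw=.059; o=np.array([.578,.241,.053]); d=R.from_euler("z",yaw).apply([1,0,0])
P,E=tcp(o-.14*d,yaw); print("hit",move_l(P,E,v=.06,max_force=6)); x=now()
if x[0]<.45:
    P,E=tcp(o-.14*d+[0,0,.06],yaw); move_l(P,E,v=.15)
    P,E=tcp([.5,0,.08],0); move_l(P,E,v=.15)
    P,E=tcp([.5,0,.008],0); move_l(P,E,v=.1)
    P,E=tcp([.5,0,-.004],0); print("bench",move_l(P,E,v=.015,max_force=5)); x=now()
    P,E=tcp([.5,0,x[2]+.0003],0); gripper_to(.45,20); dwell(.2); t=observe()["tcp_pos"].copy()
    t[2]+=.15; move_l(t,v=.15); dwell(.3); print(observe()["time_s"])
    c=capture("scene"); save(c,"end.png",(180,120,400,285),3.6)
    for n in("plate","scoop","scoop_grip","scoop_edge","rack","reagent","carton","slidebox"): print(n,[(np.round(r["xy"],1),round(r["score"],2),atz(c,r["xy"],{"plate":.065,"scoop_grip":.047}.get(n,0))[:2]) for r in place_of("scene",n)[:3]])
```

```text
hit False
t 37.59 scoop [0.4384 0.2328 0.053 ] edge [0.4633 0.2342 0.053 ] yaw 0.059 p -0.000 F [-0.2951 -0.5995 -2.1671] gap 0.218
bench True
t 41.32 scoop [ 0.5    -0.0001  0.    ] edge [ 0.525  -0.0001  0.    ] yaw -0.000 p -0.000 F [-1.8568 -1.2763 11.0511] gap 0.212
43.3
plate [(array([340.1, 164.9]), 0.85, array([0.5796, 0.2381])), (array([161.8, 270. ]), 0.81, array([ 0.7137, -0.4204])), (array([337.8, 177.7]), 0.4, array([0.6316, 0.1873]))]
scoop [(array([130.2, 205.6]), 0.9, array([ 0.3564, -0.4243])), (array([265.3, 190.8]), 0.57, array([ 0.5061, -0.0085]))]
scoop_grip [(array([255. , 161.2]), 0.72, array([0.3966, 0.0124]))]
scoop_edge [(array([267.6, 190. ]), 0.89, array([0.5062, 0.0003])), (array([128.4, 207.4]), 0.84, array([ 0.3622, -0.4315]))]
rack [(array([339.3, 177. ]), 0.58, array([0.5681, 0.2546])), (array([303.2, 217.2]), 0.46, array([0.6747, 0.0298]))]
reagent [(array([302.8, 218. ]), 0.61, array([0.6771, 0.0268]))]
carton [(array([337.2, 231.4]), 0.87, array([0.7744, 0.083 ])), (array([341.6, 177.6]), 0.69, array([0.5748, 0.2594]))]
slidebox [(array([286.9, 252.6]), 0.93, array([ 0.7708, -0.0903]))]
```

Run:
```python
from s import *
move_to([.35,-.25,.25],[np.pi,0,np.pi]); dwell(.3)
for cn in("scene","top"):
    c=capture(cn)
    for n,p in(("scoop",[.5,0,0,0]),("plate",[.576,.241,.065,.05]),("rack",[.578,.241,.004,.06])):
        r=regions_of(cn,n); pc=proj(c,[p[:3]])[0]
        if not r: print(cn,n,"none"); continue
        q=min(r,key=lambda q:np.hypot(*(np.argwhere(q["pixels"]).mean(0)[::-1]-pc)))
        print(cn,n,*fit(n,[(c,q["pixels"])],p,.0002))
    for n in("scoop_grip","scoop_edge"): print(n,[(r["xy"],proj(c,[[.41,0,.047] if n=="scoop_grip" else [.525,0,0]])[0]) for r in place_of(cn,n)[:2]])
print(observe()["time_s"]); close_job()
```

```text
scene scoop [ 0.4947 -0.0009 -0.     -0.0354] [0.55]
scene plate [0.5647 0.2446 0.065  0.1358] [0.97]
scene rack [0.5749 0.2404 0.004  0.1203] [2.17]
scoop_grip [([142.3, 177.2], array([253.7077, 164.1559])), ([255.2, 162.3], array([253.7077, 164.1559]))]
scoop_edge [([268.3, 191.0], array([270.3423, 193.1443])), ([127.9, 207.0], array([270.3423, 193.1443]))]
top scoop [ 0.4981 -0.003  -0.     -0.0079] [1.58]
top plate [0.5741 0.2403 0.065  0.0434] [0.89]
top rack [0.5763 0.2376 0.004  0.0575] [0.22]
scoop_grip [([213.3, 264.8], array([213.6327, 262.8078]))]
scoop_edge [([217.4, 215.6], array([215.3567, 216.0735])), ([390.2, 278.8], array([215.3567, 216.0735]))]
45.6917
the job is handed in; nothing more can be done
```

I handed the job in at about 45.7 s of the 72 s allowed. The plate is on the rack and the scoop is back on the bench.

**What I did:**
- **Grasp:** I took the steel scoop by its handle and regrasped it half a turn round, because the last joint was near its limit.
- **Loading:** I felt for the slab top, slid the nose-down blade over the sill and under the white plate, and pushed until it stopped against the back ledge. Both guarded pushes stopped at the same scoop position. Their limits were 10 N, far below the 40 N that would fail the job.
- **Placing:** I lifted the plate level, carried it across, lowered it through the gap onto the two rails, and drew the scoop out with no contact detected. The scoop is at about (0.50, 0.00) m, clear of everything else.

**Last checks:**
- **Plate on rack:** the top camera puts it about 2 mm off in x, 3 mm in y and 0.015 rad off square.
- **Scoop:** it fits a model lying flat on the bench to 0.6–1.6 pixels, so it shows no sign of tilt.
- **Bystanders:** the scene camera put the bottle, carton and slide box within about 8 mm of their first readings. I never went near them, so I take that as detection scatter.

**What disagreed or failed:**
- **Scene camera:** its coarser fit put the plate about 10 mm short of the rack in x. Its rack fit was poor because the plate covers the rack, so I trusted the top camera.
- **End picture:** the final picture could not be viewed because the 12-picture limit was reached. The end state was checked by numbers only.

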